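# Load and restart a tripped seed-sample shaker

## Task

The seed-lab shaker has tripped: first put every red seed dish flat on its deck, inside the rim, leaving the green reference dish and the other things on the bench alone. Then reset the breaker by pushing its orange lever fully to off (red mark) and throwing it fully to on (green mark). Finally take the red key from its stand, push it fully home in the switch barrel, turn it clockwise to its stop and leave it there.

Things in the scene. Friction and masses are not known exactly. Their poses are not given: they have to be found in the camera images.
- dish0: Lidded clear sample dish of red coated seeds, a closed disc 60 mm across and 28 mm high, 70 g or so. Origin: centre of its underside, z up. Between two and four of the four red dishes are present; absent ones read None from the start.
- dish1: Lidded clear sample dish of red coated seeds, a closed disc 60 mm across and 28 mm high, 70 g or so. Origin: centre of its underside, z up. Between two and four of the four red dishes are present; absent ones read None from the start.
- dish2: Lidded clear sample dish of red coated seeds, a closed disc 60 mm across and 28 mm high, 70 g or so. Origin: centre of its underside, z up. Between two and four of the four red dishes are present; absent ones read None from the start.
- dish3: Lidded clear sample dish of red coated seeds, a closed disc 60 mm across and 28 mm high, 70 g or so. Origin: centre of its underside, z up. Between two and four of the four red dishes are present; absent ones read None from the start.
- green_dish: Reference dish of green seeds, same shape as the red ones (60 mm across, 28 mm high), standing among them; to be left alone. Origin: centre of its underside.
- shaker: Bench shaker, white, fixed, 250 x 250 mm, carrying a flat grey deck. Origin: centre of its underside on the bench; x and y along its sides, z up.
- deck (a point): Centre of the deck's floor, 65 mm above the bench; axes as the shaker's. The deck is 238 x 238 mm inside an aluminium rim 6 mm thick and 10 mm high; it is empty at the start and holds four dishes with room for the fingers, for example at +-44 mm in x and y.
- breaker: Grey breaker enclosure, fixed, 100 (x) x 110 (y) x 45 mm high. Origin: centre of its underside, z up. Its lever stands up from the middle of the top and swings along the enclosure's y; a red mark lies at the -y end of the top (off), a green mark at the +y end (on).
- trip_lever (a joint): Angle of the orange breaker lever, rad: 0 upright, -0.7 leaning to the enclosure's -y against its stop (fully off), +0.7 leaning to +y against its stop (fully on). It starts tripped, somewhere near upright, and stays where it is left; about 1.5 N at the tip, or 3 N halfway up, moves it.
- lever_tip (a point): Middle of the free end of the orange lever. The lever is a straight paddle 26 mm wide (along the enclosure's x) and 12 mm thick, pivoting 40 mm above the bench at the enclosure's centre; its tip is 85 mm from the pivot.
- keybox: Yellow key-switch enclosure, fixed, 100 x 110 x 40 mm high. Origin: centre of its underside. On its top sits a round steel barrel 64 mm across, its top 82 mm above the bench; the red and green marks beside the barrel show stop and run.
- barrel (a joint): Angle of the key barrel, rad, growing clockwise seen from above: 0 = stop, 1.2 = run, at its end stop; starts between 0 and 0.2 and stays where it is left (0.05 N m moves it). It turns with the key.
- keyhole (a point): Centre of the keyhole's mouth on top of the barrel, turning with the barrel. The keyhole is a straight-down slot 28 mm long (along this point's x) and 14 mm wide (y), 39 mm deep, with plain edges; the key has 2 mm of play on each side and fits either way round.
- stand: Blue key stand, fixed, 70 x 70 x 45 mm high, with an upright slot 28 x 14 mm in which the key stands. Origin: centre of its underside.
- key: Switch key standing upright in its stand, 60 g or so. Origin: centre of the blade's lower end, z up along the key. Steel blade 24 (x) x 10 (y) mm from z = 0 to 35 mm, steel collar 40 x 22 mm from 35 to 41 mm (it rests on the stand, and on the barrel when fully home), red grip 56 (x) x 14 (y) mm from 41 to 86 mm. Same under a half turn.
- key_tip (a point): Centre of the lower end of the key's blade; 35 mm below the keyhole's mouth when the key is fully home.
- bottle: Amber jar with a white cap, 60 mm across and 130 mm high; to be left alone. Origin: centre of its underside.
- carton: Small cardboard carton 60 x 90 x 50 mm; to be left alone. Origin: centre of its underside.
- spatula: Spatula 180 mm long lying on the bench beyond the enclosures; to be left alone. Origin: on its underside near its middle.

How it is judged:
On the way, in this order (a step that is already met when the one before it is completed fails the run):
1. every red dish lies flat on the deck inside the rim (x of dish0 in the frame of deck between -0.092 and 0.092 m and y of dish0 in the frame of deck between -0.092 and 0.092 m and z of dish0 in the frame of deck between -0.006 and 0.006 m and angle between each of dish0, dish1, dish2, dish3's own z axis and vertical below 0.12 rad and x of dish1 in the frame of deck between -0.092 and 0.092 m and y of dish1 in the frame of deck between -0.092 and 0.092 m and z of dish1 in the frame of deck between -0.006 and 0.006 m and x of dish2 in the frame of deck between -0.092 and 0.092 m and y of dish2 in the frame of deck between -0.092 and 0.092 m and z of dish2 in the frame of deck between -0.006 and 0.006 m and x of dish3 in the frame of deck between -0.092 and 0.092 m and y of dish3 in the frame of deck between -0.092 and 0.092 m and z of dish3 in the frame of deck between -0.006 and 0.006 m), for 0.2 s.
2. the breaker lever is pushed fully off (value of joint trip_lever below -0.6 rad), for 0.1 s.
3. the breaker lever is thrown fully on (value of joint trip_lever above 0.6 rad), for 0.2 s.
4. the key is fully home in the barrel and turned to run (z of key_tip in the frame of keyhole below -0.029 m and horizontal distance between key_tip and keyhole below 0.006 m and angle between the z axis of key and the z axis of keyhole, either way round below 0.12 rad and value of joint barrel above 1.05 rad), for 0.2 s.
At the end, for the whole second after the job is handed in: Each red dish is at rest flat on the deck (centre within 92 mm of deck centre in x and y, height within 6 mm, tilt under 0.12 rad); lever above 0.6 rad; key tip at least 29 mm deep, within 6 mm of the keyhole axis, tilt under 0.12 rad; barrel past 1.05 rad (all of step 1 and all of step 4 and linear speed of each of dish0, dish1, dish2, dish3 below 0.02 m/s and value of joint trip_lever above 0.6 rad); the robot touches nothing.
It fails at once if the green dish is lifted or shifted more than 60 mm (height (world z) of green_dish above 0.03 m or distance of green_dish from where it was at the start of the episode above 0.06 m).
It fails at once if the bottle is shifted more than 40 mm (distance of bottle from where it was at the start of the episode above 0.04 m).
It fails at once if the carton is shifted more than 40 mm (distance of carton from where it was at the start of the episode above 0.04 m).
It fails at once if the spatula is shifted more than 40 mm (distance of spatula from where it was at the start of the episode above 0.04 m).
Of dish0, dish1, dish2, dish3 only 2 to 4 are there at a start; the rules pass over those that are not, and their reading is None.
At some moment in a run one of dish0, dish1, dish2, dish3 may be knocked a few centimetres aside while the robot is not near it.
It also fails if it takes over 210 s, if anything falls off the work surface, if the arm or the gripper's body presses on something with over 40 N, if the wrist force passes 120 N, or if a joint passes its speed limit or range.

## Robot

A 6-joint arm with a two-finger parallel gripper is mounted at the origin on the work surface. World frame = base frame: x ahead of the robot, y to its left, z up, the work surface at z = 0. Lengths are in m, angles in rad, forces in N, time in s.
With the tool pointing down it reaches from about 0.225 to 0.875 m from the base axis. Payload 3.4 kg.
Tool frame: the origin (TCP) lies where the fingers leave the gripper's body, on its centre line; the fingertips stand 73 mm ahead of it and the grasp point (between the pads) lies 54 mm ahead of it (manip.grip_point_offset is the distance from the TCP to the grasp point, in m); z points along the fingers, y is the line along which they close (so a half turn about z gives the same grasp; the last joint's range is limited). The gripper opens to 85 mm and grips with 20 to 120 N. Pads are 22 mm wide; open, the fingers measure 114 mm over their backs; the gripper's body (76 mm by 85 mm) begins 54 mm behind the grasp point. The pads swing forward as they close: fully open they stand 13 mm farther back than shut.
Start: joints at [-1.289, 0.276, 1.505, -0, 1.361, -0.121], TCP at [0.225, -0.529, 0.304] pointing down, gripper open.
Joint ranges: [-2.89, 2.89], [-0.75, 2.08], [0.22, 2.7], [-1.18, 4.32], [0.11, 2.71], [-2.7, 2.7]. Speed limits (rad/s): [2.57, 2.57, 3.14, 3.14, 3.14, 3.14].

## Interface

Orientations are given as a unit quaternion [w, x, y, z].
In Python, from rig import sensors, cams, manip, spotter gives the robot as it stands.
- The arm moves only by the tool drive_tool, never from a script. Its argument "targets" is a list of rows, each a list of 4 numbers: the shift along the world's x, y, z in m, then the turn about the world's z in degrees. In form: [[dx, dy, dz, spin], ...]. A call has exactly 5 rows; each row shifts and turns the commanded pose from where the row before left it; what a row does not reach is not made up. A row lasts 1/8 s, in which the tool goes at most 62.5 mm and 10.7 degrees, less where a joint would pass 70% of its speed; a pose out of reach is approached as far as the arm can. A call is refused whole if a number of a shift passes 0.0625 or a number of a turn 10.7, either way. A call with a gripper value outside its range is refused whole. "jaw" is the finger opening in m, from 0 to 0.0854, set as the call begins (left out, the last holds). The fingers move at their own pace and stop on an object; "force" is the grip in N (left out, the last holds). Time passes only in rows, so rows that do not move let the fingers close, or fill a call up. It gives the time, the measured TCP pose, the force and the opening at its end, in the units of the state.
- sensors.get_state(): the state, without advancing time (a new reading comes with each control period).
- cams.get_image(name): name is "scene" or "side" or "wrist"; returns a dict with "color" (480x640x3 uint8, red, green, blue), "intrinsics" (3x3 intrinsics, pixels), "R" (3x3) and "t" (3): a world point X has camera coordinates R X + t. Camera axes: x right, y down, z forward; pixel columns grow to the right and rows downward; lengths in m; the calibration is good to about 2 mm. A picture is of the moment at which its call begins. There is no depth.
- manip.sign_off(): hands the job in, once; it reports no verdict.
Trained networks look in the newest picture that a camera, given by its name, has taken for a name from the list of things; names that differ only in an ending like _2 or _b are one class to them, and where a whole thing is asked for, a point or a joint stands for the part that bears it (a point fixed in the world has none). Each returns a list of dicts, best first, with "score" (0 to 1); they miss things now and then, are a little off and sometimes report something else, mostly with a low value. They report only what shows in the picture. A call takes as long as a camera call.
- spotter.find_in(query, camera): "point" ([x, y, z] in m, in world coordinates, good to about 4 mm: the middle of the surface that is visible of it).
- spotter.landmark_of(query, camera): "point" ([x, y, z] in m, in world coordinates, good to about 4 mm: a listed point, or the origin of a listed thing).
The state is a dict: "clock": time; "qpos": joint angles; "qd": joint speeds; "effort": joint torques, N m; "position": TCP position; "ee_rot": TCP orientation; "contact_force": force on the tool from outside, world axes, zero at the start; "moment": the same for the moment, N m; "width": finger opening in m.
Only numpy, scipy, OpenCV 4.12 (cv2) and the standard library are available. Lean on these libraries where they do the work, as an engineer would, in place of code of your own. Each camera call takes 0.05 s, during which the arm holds its last target. There are 200 camera calls.

## Working session

There is one attempt and no reset: what is moved stays moved. The work goes in short steps, Python scripts to look and compute and a tool call to move; the robot and the scene stay as the last step left them, time stands still between calls to the robot, and variables do not carry over. Pictures are saved under pics/ and viewed, on a budget of 14 in all, crops included, one or two more only if the job needs it, and the job is handed in when it is done.

Besides the shell and the picture viewer there is one more tool, called after "Emit:" as a command line: name --pt "numbers of a row" for each row, then --argument value for the rest. drive_tool: Moves the arm, as the interface text tells. Its arguments: {"type":"object","properties":{"targets":{"type":"array","items":{"type":"array","items":{"type":"number"}}},"jaw":{"type":"number"},"force":{"type":"number"}},"required":["targets"]}

```bash
ls; mkdir -p pics
cat > h.py <<'E'
import numpy as np, cv2
from rig import sensors, cams, manip, spotter
def snap(cam,name):
    im=cams.get_image(cam); cv2.imwrite(f'pics/{name}.png',im['color'][:,:,::-1]); return im
def ray(im,u,v):
    R,t,K=np.array(im['R']),np.array(im['t']),np.array(im['intrinsics'])
    return -R.T@t, R.T@np.linalg.solve(K,[u,v,1.])
def at_z(im,u,v,z):
    c,d=ray(im,u,v); return c+d*(z-c[2])/d[2]
def proj(im,X):
    p=np.array(im['intrinsics'])@(np.array(im['R'])@np.array(X)+np.array(im['t'])); return p[:2]/p[2]
def tri(a,ua,b,ub):
    c1,d1=ray(a,*ua);c2,d2=ray(b,*ub)
    s=np.linalg.lstsq(np.c_[d1,-d2],c2-c1,rcond=None)[0]
    p,q=c1+s[0]*d1,c2+s[1]*d2
    return (p+q)/2,np.linalg.norm(p-q)
E
python3 - <<'E'
from h import *
for c in('scene','side'):
    snap(c,c+'0')
    for n in 'dish0 green_dish shaker deck breaker lever_tip keybox keyhole stand key key_tip bottle carton spatula'.split():
        print(c,n,[(round(d['score'],2),np.round(d['point'],3).tolist()) for d in spotter.landmark_of(n,c)][:6])
print(sensors.get_state())
a=cv2.imread('pics/scene0.png');b=cv2.imread('pics/side0.png')
E
```

```text
pics
scene dish0 [(0.92, [0.462, -0.052, 0.001]), (0.58, [0.438, 0.019, 0.0])]
scene green_dish [(0.69, [0.485, 0.104, 0.002]), (0.35, [0.694, -0.356, 0.002])]
scene shaker [(0.82, [0.455, 0.312, -0.002])]
scene deck []
scene breaker [(0.75, [0.611, -0.008, -0.001])]
scene lever_tip [(0.75, [0.618, -0.013, 0.124]), (0.65, [0.692, -0.356, -0.0]), (0.43, [0.759, 0.195, -0.0]), (0.27, [0.455, 0.312, 0.001])]
scene keybox [(0.87, [0.623, -0.216, -0.001])]
scene keyhole [(0.73, [0.621, -0.211, 0.086])]
scene stand [(0.86, [0.494, -0.384, 0.001]), (0.47, [0.444, -0.133, -0.001])]
scene key [(0.9, [0.496, -0.381, 0.014]), (0.45, [0.467, -0.053, 0.001])]
scene key_tip [(0.77, [0.496, -0.383, 0.008]), (0.31, [0.492, -0.382, -0.0])]
scene bottle [(0.93, [0.761, 0.197, 0.003])]
scene carton [(0.89, [0.693, -0.357, 0.002]), (0.57, [0.455, 0.31, 0.065]), (0.38, [0.769, -0.021, -0.002])]
scene spatula [(0.8, [0.771, -0.02, -0.004])]
side dish0 [(0.89, [0.448, -0.13, 0.002]), (0.87, [0.469, -0.05, -0.004]), (0.74, [0.436, 0.019, 0.005])]
side green_dish [(0.55, [0.482, 0.107, 0.002]), (0.43, [0.759
[... 698 characters left out ...]
, -0.019, -0.002])]
{'clock': 1.5, 'qpos': array([-1.28902174e+00,  2.75888944e-01,  1.50490957e+00, -1.59511997e-05,
        1.36071348e+00, -1.21028408e-01]), 'qd': array([ 0.00042613,  0.00105569, -0.00060585,  0.00023491,  0.0004916 ,
        0.00088544]), 'effort': array([ 2.01195253e-04, -4.16654921e+01, -2.46094787e+01, -4.21901984e-05,
        3.26575237e-04, -4.74940567e-07]), 'position': array([ 0.22537934, -0.52900584,  0.3039305 ]), 'ee_rot': array([ 4.08286311e-05,  9.79786848e-01,  2.00044323e-01, -4.53696738e-06]), 'contact_force': array([ 0.27525664,  0.49635491, -0.16459172]), 'moment': array([ 2.01225155e-02, -1.73690968e-05, -2.38406725e-02]), 'width': 0.08537287497895045}
```

View pics/scene0.png

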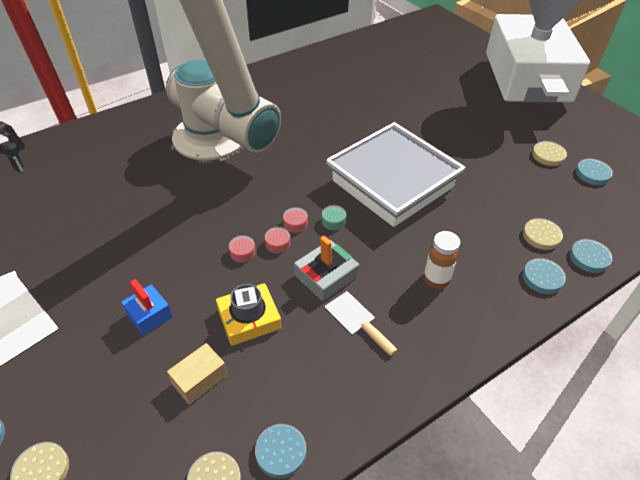

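View pics/side0.png

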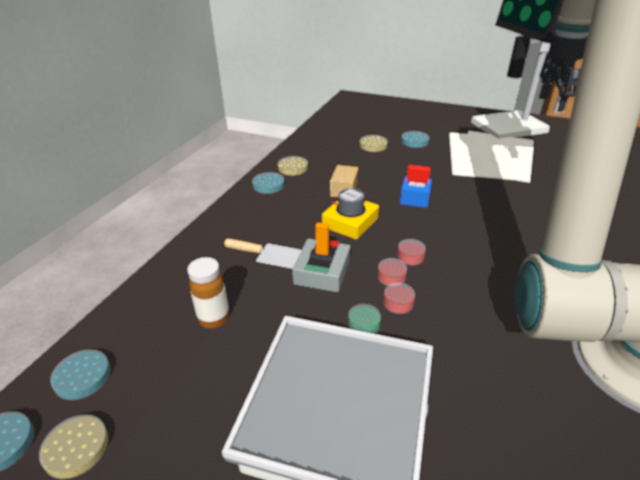

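Three red dishes at about scene (242,249), (278,240) and (295,219). The green one is at (334,217), the shaker at (395,172), the breaker lever at (326,250), and the barrel at (245,298). The key is at (140,295). Next I triangulate the dishes and get the shaker's yaw.

Run:
```python
from h import *
a=snap('scene','s1');b=snap('side','d1')
P=[(.446,-.131),(.466,-.051),(.437,.019)]
def blobs(im):
    h=cv2.cvtColor(im['color'],cv2.COLOR_RGB2HSV)
    m=(((h[...,0]<8)|(h[...,0]>170))&(h[...,1]>90)&(h[...,2]>60)).astype('uint8')
    n,l,s,c=cv2.connectedComponentsWithStats(m); return [(s[i],c[i]) for i in range(1,n) if s[i,4]>100]
for p in P:
    r=[]
    for im in(a,b):
        q=proj(im,[*p,.016]); k=min(blobs(im),key=lambda x:np.hypot(*(x[1]-q))); r.append(k[1])
    print(p,*[np.round(x) for x in r],tri(a,r[0],b,r[1]))
# deck outline: bright/low-saturation region
for im,nm in((a,'scene'),(b,'side')):
    h=cv2.cvtColor(im['color'],cv2.COLOR_RGB2HSV)
    q=proj(im,[.455,.312,.065]).astype(int)
    ref=im['color'][q[1],q[0]].astype(int)
    m=(np.abs(im['color'].astype(int)-ref).max(2)<22).astype('uint8')
    n,l,s,c=cv2.connectedComponentsWithStats(m,connectivity=4); i=l[q[1],q[0]]
    cs=cv2.findContours((l==i).astype('uint8'),0,2)[0]; pts=max(cs,key=len)[:,0]
    pts=pts[(pts[:,1]<478)]
    W=np.array([at_z(im,u,v,.065)[:2] for u,v in pts],dtype='float32')
    print(nm,ref,s[i],cv2.minAreaRect(W))
```

```text
(0.446, -0.131) [242. 250.] [410. 257.] (array([ 0.44467905, -0.13159243,  0.00195888]), np.float64(0.005329213202575211))
(0.466, -0.051) [277. 241.] [390. 277.] (array([ 0.46690009, -0.04699738,  0.00284854]), np.float64(0.006662746486935841))
(0.437, 0.019) [295. 221.] [398. 305.] (array([0.43169863, 0.02480627, 0.00058299]), np.float64(0.0068827520764747335))
scene [198 199 206] [ 334  129  121   79 4798] ((0.4513990581035614, 0.3099460005760193), (0.22725936770439148, 0.2163923680782318), 7.05413293838501)
side [166 171 173] [  232   323   195   157 22043] ((0.4571530818939209, 0.30658602714538574), (0.24078109860420227, 0.22828100621700287), 7.064259052276611)
```

Emit:
drive_tool --pt "0.02 0.046 0.01 6.7" --pt "0.02 0.046 0.01 6.7" --pt "0.02 0.046 0.01 6.7" --pt "0.02 0.046 0.01 6.7" --pt "0.02 0.046 0.01 6.7" --jaw 0.085 --force 40

```text
clock: 2.22
position: [0.3258, -0.2975, 0.3544]
ee_rot: [0.0, 0.88, 0.475, 0.0]
contact_force: [0.6, -0.2, -0.3]
width: 0.085
```

Emit:
drive_tool --pt "0.02 0.046 0.0 6.7" --pt "0.02 0.046 0.0 6.7" --pt "0.02 0.046 0.0 6.7" --pt "0.02 0.046 0.0 6.7" --pt "0 0 0 0"

```text
clock: 2.85
position: [0.4061, -0.1122, 0.3541]
ee_rot: [-0.0, 0.745, 0.667, 0.001]
contact_force: [-1.0, -1.1, 0.2]
width: 0.085
```

Run:
```python
from h import *
s=sensors.get_state();print(s['clock'],s['position'],s['ee_rot'],s['qpos'])
im=snap('wrist','w1'); print(np.round(im['R'],2),im['t'],im['intrinsics'])
for n in 'dish0 green_dish lever_tip breaker keyhole keybox'.split():
    for d in spotter.landmark_of(n,'wrist'): print(n,round(d['score'],2),np.round(d['point'],3),proj(im,d['point']).round())
```

```text
2.85 [ 0.40605056 -0.11222841  0.35410815] [-4.41456734e-05  7.44825233e-01  6.67259336e-01  5.91267217e-04] [-4.35938982e-01  1.16728632e-02  1.70372452e+00  1.13381057e-03
  1.42581131e+00 -3.26352742e-01]
[[ 0.99 -0.11  0.  ]
 [-0.11 -0.96  0.27]
 [-0.03 -0.27 -0.96]] [-0.41554507 -0.11272598  0.40907216] [[430.29462915   0.         324.23594741]
 [  0.         430.29462915 244.15650986]
 [  0.           0.           1.        ]]
dish0 0.68 [0.436 0.02  0.003] [342.  48.]
dish0 0.68 [ 0.473 -0.051  0.001] [388. 125.]
lever_tip 0.87 [ 0.614 -0.014  0.126] [632.  40.]
lever_tip 0.45 [ 0.443 -0.129 -0.002] [363. 208.]
breaker 0.62 [ 0.613 -0.004 -0.   ] [537.  53.]
keyhole 0.62 [ 0.619 -0.207  0.083] [585. 294.]
keybox 0.77 [ 0.624 -0.211  0.002] [544. 267.]
```

View pics/w1.png

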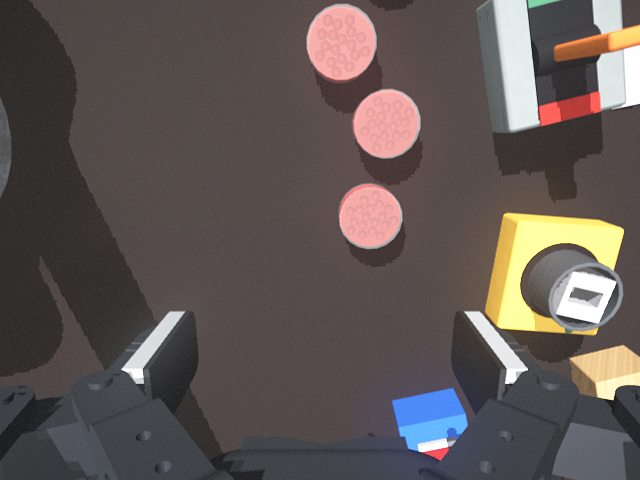

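The wrist view shows three red lids at (371,216), (387,123) and (341,42). The barrel slot is at (587,295), and the jaw axis lies along image x.

```bash
cat >> h.py <<'E'
def lids(im,hue=lambda h:(h<10)|(h>168)):
    h=cv2.cvtColor(im['color'],cv2.COLOR_RGB2HSV)
    m=(hue(h[...,0])&(h[...,1]>70)&(h[...,2]>150)).astype('uint8')
    m=cv2.morphologyEx(m,cv2.MORPH_CLOSE,np.ones((5,5)))
    out=[]
    for c in cv2.findContours(m,0,2)[0]:
        if cv2.contourArea(c)>1500:
            e=cv2.fitEllipse(cv2.convexHull(c)); out.append((np.array(e[0]),e[1],cv2.boundingRect(c)))
    return out
def save(im,n):
    import pickle; pickle.dump(im,open(n+'.pkl','wb'))
def load(n):
    import pickle; return pickle.load(open(n+'.pkl','rb'))
E
python3 - <<'E'
from h import *
im=cams.get_image('wrist'); save(im,'w1')
for c,ax,bb in lids(im): print(c.round(1),np.round(ax),bb,at_z(im,*c,.028).round(4))
E
```

```text
[370.3 209.5] [60. 62.] (340, 179, 61, 62) [ 0.4461 -0.1301  0.028 ]
[385.6 117.4] [64. 67.] (353, 85, 66, 66) [ 0.467  -0.0492  0.028 ]
[340.5  36.9] [66. 75.] (308, 0, 66, 74) [0.4344 0.0201 0.028 ]
```

Emit:
drive_tool --pt "0.01 -0.005 -0.03 -6" --pt "0.01 -0.005 -0.03 0" --pt "0.01 -0.005 -0.03 0" --pt "0.01 -0.005 -0.03 0" --pt "0 0 0 0"

```text
clock: 3.88
position: [0.4444, -0.1354, 0.232]
ee_rot: [-0.002, 0.781, 0.624, -0.001]
contact_force: [-1.1, 0.1, 1.5]
width: 0.0848
```

Run:
```python
from h import *
a=load('w1');b=cams.get_image('wrist');s=sensors.get_state();print(s['position'],s['ee_rot'])
la,lb=lids(a),lids(b)
for c,ax,bb in lb:
    p=at_z(b,*c,.028); k=min(la,key=lambda x:np.hypot(*(at_z(a,*x[0],.028)-p)[:2])); print(np.round(c),np.round(ax),bb,p.round(4),tri(a,k[0],b,c))
```

```text
[ 0.44491767 -0.13544737  0.23344585] [-1.06880074e-03  7.80933243e-01  6.24613356e-01 -5.32285698e-04]
[330. 223.] [85. 87.] (289, 179, 84, 87) [ 0.448  -0.1298  0.028 ] (array([ 0.4473943 , -0.13311539,  0.01308907]), np.float64(8.428161806815011e-07))
[335.  88.] [92. 97.] (289, 40, 92, 97) [ 0.4685 -0.0497  0.028 ] (array([ 0.46874597, -0.0490656 ,  0.01641137]), np.float64(0.0004747679974383619))
[603.  29.] [ 40. 117.] (561, 0, 79, 61) [ 0.6274 -0.0524  0.028 ] (array([ 0.42313124, -0.06068762,  0.35833531]), np.float64(0.02417309137352645))
[256. -74.] [122. 216.] (209, 0, 89, 36) [0.4442 0.0422 0.028 ] (array([0.43933511, 0.01391705, 0.08705816]), np.float64(0.01809753240343322))
```

Emit:
drive_tool --pt "0.002 0.004 -0.04 0" --pt "0 0 -0.04 0" --pt "0 0 -0.04 0" --pt "0 0 -0.037 0" --pt "0 0 0 0"

```text
clock: 4.55
position: [0.4464, -0.1308, 0.0764]
ee_rot: [-0.002, 0.781, 0.625, -0.001]
contact_force: [-0.3, 0.1, 0.6]
width: 0.0848
```

Emit:
drive_tool --pt "0 0 0 0" --pt "0 0 0 0" --pt "0 0 0 0" --pt "0 0 0 0" --pt "0 0 0 0" --jaw 0.045 --force 30

```text
clock: 5.18
position: [0.4488, -0.1317, 0.0791]
ee_rot: [0.002, 0.781, 0.625, 0.001]
contact_force: [-0.4, -0.3, 7.7]
width: 0.0588
```

Emit:
drive_tool --pt "0 0 0.02 0" --pt "0 0 0.03 0" --pt "0 0 0.035 0" --pt "0 0 0.035 0" --pt "0 0 0 0"

```text
clock: 5.8
position: [0.4491, -0.1317, 0.2006]
ee_rot: [0.004, 0.781, 0.625, 0.002]
contact_force: [0.6, -0.6, -1.0]
width: 0.0586
```

Emit:
drive_tool --pt "0 0.03 0 1.9" --pt "0 0.053 0 1.9" --pt "0 0.055 0 1.9" --pt "0 0.055 0 1.9" --pt "0 0.055 0 1.9"

```text
clock: 6.42
position: [0.4466, 0.1186, 0.1965]
ee_rot: [-0.0, 0.726, 0.688, -0.0]
contact_force: [1.4, -0.1, -0.8]
width: 0.0588
```

Emit:
drive_tool --pt "0 0.055 0 1.9" --pt "0 0.055 0 1.9" --pt "0 0.055 0 1.9" --pt "0 0.055 0 1.9" --pt "-0.002 0.048 0 1.9"

```text
clock: 7.05
position: [0.4447, 0.3868, 0.1961]
ee_rot: [-0.0, 0.666, 0.746, -0.0]
contact_force: [-0.4, 0.0, 0.3]
width: 0.0587
```

Emit:
drive_tool --pt "0 0 0 0" --pt "0 0 -0.01 0" --pt "0 0 -0.015 0" --pt "0 0 -0.015 0" --pt "0 0 0 0"

```text
clock: 7.68
position: [0.4446, 0.3836, 0.155]
ee_rot: [-0.0, 0.667, 0.745, -0.002]
contact_force: [-0.3, -0.6, -0.9]
width: 0.0587
```

Emit:
drive_tool --pt "0 0 -0.006 0" --pt "0 0 -0.003 0" --pt "0 0 -0.002 0" --pt "0 0 0 0" --pt "0 0 0 0"

```text
clock: 8.3
position: [0.4455, 0.3851, 0.1461]
ee_rot: [0.0, 0.667, 0.745, 0.0]
contact_force: [0.1, -0.0, -0.2]
width: 0.0587
```

Emit:
drive_tool --pt "0 0 0 0" --pt "0 0 0 0" --pt "0 0 0 0" --pt "0 0 0.02 0" --pt "0 0 0.04 0" --jaw 0.085

```text
clock: 8.93
position: [0.4445, 0.3843, 0.2048]
ee_rot: [-0.001, 0.667, 0.745, -0.002]
contact_force: [0.5, 0.7, 0.9]
width: 0.0849
```

Emit:
drive_tool --pt "0 -0.04 0.03 0" --pt "0.003 -0.055 0 0" --pt "0.004 -0.055 0 0" --pt "0.004 -0.055 0 -2" --pt "0.004 -0.055 0 -2"

```text
clock: 9.55
position: [0.4604, 0.1234, 0.2362]
ee_rot: [0.0, 0.693, 0.721, 0.0]
contact_force: [1.4, -0.1, 0.2]
width: 0.085
```

Emit:
drive_tool --pt "0.004 -0.055 0 -2" --pt "0.003 -0.055 0 -4" --pt "0.003 -0.05 0 -3" --pt "0 -0.01 0 0" --pt "0 0 0 0"

```text
clock: 10.18
position: [0.4703, -0.0451, 0.2359]
ee_rot: [-0.0, 0.747, 0.665, 0.0]
contact_force: [-0.1, 0.0, -0.0]
width: 0.0847
```

Run:
```python
from h import *
b=cams.get_image('wrist');s=sensors.get_state();print(s['clock'],s['position'],s['ee_rot'])
for c,ax,bb in lids(b): print(np.round(c),np.round(ax),bb,at_z(b,*c,.028).round(4))
for c in('scene','side'):
    cams.get_image(c); print([(round(d['score'],2),np.round(d['point'],3).tolist()) for d in spotter.landmark_of('dish0',c)])
```

```text
10.225 [ 0.47015633 -0.04435533  0.23587034] [-4.56836451e-04  7.46796773e-01  6.65052123e-01  2.12697717e-04]
[567. 223.] [ 37. 101.] (524, 201, 85, 45) [ 0.6296 -0.0591  0.028 ]
[323. 232.] [83. 86.] (282, 189, 84, 86) [ 0.4689 -0.046   0.028 ]
[259. 133.] [89. 92.] (214, 88, 90, 92) [0.436  0.0218 0.028 ]
[(0.91, [0.433, 0.022, -0.0]), (0.85, [0.446, 0.384, 0.061]), (0.67, [0.467, -0.051, 0.003])]
[(0.92, [0.446, 0.387, 0.063]), (0.87, [0.467, -0.05, -0.004]), (0.74, [0.435, 0.02, 0.005])]
```

Emit:
drive_tool --pt "-0.002 -0.004 -0.04 0" --pt "0 0 -0.04 0" --pt "0 0 -0.04 0" --pt "0 0 -0.035 0" --pt "0 0 0 0"

```text
clock: 11.05
position: [0.4667, -0.0477, 0.0791]
ee_rot: [-0.003, 0.746, 0.666, -0.002]
contact_force: [0.5, -0.1, 1.3]
width: 0.0852
```

Emit:
drive_tool --pt "0 0 0 0" --pt "0 0 0 0" --pt "0 0 0 0" --pt "0 0 0 0" --pt "0 0 0 0" --jaw 0.045

```text
clock: 11.68
position: [0.4696, -0.049, 0.0826]
ee_rot: [0.001, 0.747, 0.665, 0.001]
contact_force: [-0.0, 1.4, 7.1]
width: 0.0589
```

Emit:
drive_tool --pt "0 0 0.02 0" --pt "0 0 0.03 0" --pt "0 0 0.035 0" --pt "0 0 0.035 0" --pt "0 0 0 0"

```text
clock: 12.3
position: [0.47, -0.0495, 0.204]
ee_rot: [0.003, 0.747, 0.665, 0.002]
contact_force: [0.6, -0.2, -1.1]
width: 0.0588
```

Emit:
drive_tool --pt "0 0.02 0 2" --pt "0 0.045 0 2" --pt "0 0.05 0 2" --pt "0 0.05 0 2" --pt "-0.003 0.05 0 2"

```text
clock: 12.92
position: [0.4647, 0.1673, 0.2]
ee_rot: [-0.0, 0.686, 0.728, -0.001]
contact_force: [1.0, -0.7, -0.7]
width: 0.0587
```

Emit:
drive_tool --pt "-0.003 0.05 0 2" --pt "-0.003 0.05 0 2" --pt "-0.003 0.045 0 0" --pt "0 0 0 0" --pt "0 0 0 0"

```text
clock: 13.55
position: [0.4557, 0.3103, 0.1999]
ee_rot: [-0.0, 0.66, 0.751, -0.001]
contact_force: [0.2, -0.5, 0.6]
width: 0.0583
```

Emit:
drive_tool --pt "0 0 -0.025 0" --pt "0 0 -0.02 0" --pt "0 0 -0.004 0" --pt "0 0 -0.002 0" --pt "0 0 0 0"

```text
clock: 14.18
position: [0.4569, 0.3108, 0.1506]
ee_rot: [0.0, 0.66, 0.751, 0.001]
contact_force: [-0.1, -0.1, -0.6]
width: 0.0585
```

Emit:
drive_tool --pt "0 0 0 0" --pt "0 0 0 0" --pt "0 0 0 0" --pt "0 0 0.02 0" --pt "0 0 0.04 0" --jaw 0.085

```text
clock: 14.8
position: [0.4554, 0.3105, 0.2091]
ee_rot: [-0.001, 0.66, 0.751, -0.002]
contact_force: [1.7, 0.6, -0.7]
width: 0.0849
```

Emit:
drive_tool --pt "0 -0.03 0.027 0" --pt "-0.004 -0.055 0 -2" --pt "-0.004 -0.055 0 -3" --pt "-0.004 -0.055 0 -3" --pt "-0.004 -0.055 0 -3"

```text
clock: 15.42
position: [0.4401, 0.0595, 0.2372]
ee_rot: [0.0, 0.729, 0.684, 0.0]
contact_force: [0.0, -0.5, 0.2]
width: 0.0851
```

Emit:
drive_tool --pt "-0.004 -0.035 0 -3" --pt "0 -0.005 0 0" --pt "0 0 0 0" --pt "0 0 0 0" --pt "0 0 0 0"

```text
clock: 16.05
position: [0.4365, 0.022, 0.2369]
ee_rot: [-0.0, 0.746, 0.666, 0.0]
contact_force: [-0.0, 0.8, -0.1]
width: 0.0851
```

Run:
```python
from h import *
b=cams.get_image('wrist');s=sensors.get_state();print(s['clock'],s['position'],s['ee_rot'])
for c,ax,bb in lids(b): print(np.round(c),np.round(ax),bb,at_z(b,*c,.028).round(4))
for c in('scene','side'):
    cams.get_image(c); print([(round(d['score'],2),np.round(d['point'],3).tolist()) for d in spotter.landmark_of('dish0',c)])
```

```text
16.1 [0.43643834 0.02186239 0.23687629] [-8.23507666e-05  7.46191488e-01  6.65731367e-01  5.49925576e-05]
[(0.84, [0.437, 0.018, -0.001]), (0.68, [0.487, 0.104, 0.0]), (0.67, [0.445, 0.386, 0.061]), (0.57, [0.452, 0.306, 0.067])]
[(0.74, [0.445, 0.386, 0.065]), (0.63, [0.434, 0.02, 0.001]), (0.57, [0.456, 0.31, 0.063])]
```

Emit:
drive_tool --pt "-0.001 -0.001 -0.04 0" --pt "0 0 -0.04 0" --pt "0 0 -0.04 0" --pt "0 0 -0.035 0" --pt "0 0 0 0"

```text
clock: 16.92
position: [0.4337, 0.0202, 0.0801]
ee_rot: [-0.002, 0.747, 0.665, -0.002]
contact_force: [0.4, -0.1, -0.2]
width: 0.085
```

Emit:
drive_tool --pt "0 0 0 0" --pt "0 0 0 0" --pt "0 0 0 0" --pt "0 0 0 0" --pt "0 0 0 0" --jaw 0.045

```text
clock: 17.55
position: [0.4366, 0.0199, 0.0835]
ee_rot: [0.001, 0.747, 0.665, 0.001]
contact_force: [-0.3, -0.4, 7.6]
width: 0.0586
```

Emit:
drive_tool --pt "0 0 0.02 0" --pt "0 0 0.03 0" --pt "0 0 0.035 0" --pt "0 0 0.035 0" --pt "0 0 0 0"

```text
clock: 18.18
position: [0.4371, 0.0198, 0.2049]
ee_rot: [0.003, 0.747, 0.665, 0.003]
contact_force: [0.4, 0.6, -0.3]
width: 0.0584
```

Emit:
drive_tool --pt "0.003 0.02 0 2" --pt "0.006 0.045 0 3" --pt "0.006 0.05 0 3" --pt "0.006 0.05 0 3" --pt "0.006 0.045 0 2"

```text
clock: 18.8
position: [0.4617, 0.2315, 0.2009]
ee_rot: [-0.0, 0.666, 0.746, -0.001]
contact_force: [0.2, -0.3, -1.0]
width: 0.0586
```

Emit:
drive_tool --pt "0 0.005 0 0" --pt "0 0 0 0" --pt "0 0 0 0" --pt "0 0 0 0" --pt "0 0 0 0"

```text
clock: 19.42
position: [0.4625, 0.2342, 0.2021]
ee_rot: [0.0, 0.667, 0.745, 0.0]
contact_force: [-0.7, -0.4, -1.2]
width: 0.0586
```

Emit:
drive_tool --pt "0 0.001 -0.025 0" --pt "0 0 -0.02 0" --pt "0 0 -0.004 0" --pt "0 0 -0.002 0" --pt "0 0 0 0"

```text
clock: 20.05
position: [0.4629, 0.2361, 0.1516]
ee_rot: [0.0, 0.667, 0.745, 0.001]
contact_force: [-0.3, 0.6, -0.0]
width: 0.0586
```

Emit:
drive_tool --pt "0 0 0 0" --pt "0 0 0 0" --pt "0 0 0 0" --pt "0 0 0.02 0" --pt "0 0 0.04 0" --jaw 0.085

```text
clock: 20.68
position: [0.4614, 0.2356, 0.2101]
ee_rot: [-0.001, 0.667, 0.745, -0.002]
contact_force: [0.1, 0.7, 0.7]
width: 0.085
```

Emit:
drive_tool --pt "0 0 0.04 0" --pt "0.02 -0.04 0.04 -2" --pt "0.025 -0.05 0.03 -2" --pt "0.03 -0.05 0 -2" --pt "0.03 -0.05 0 -2"

```text
clock: 21.3
position: [0.5678, 0.0453, 0.3214]
ee_rot: [0.001, 0.717, 0.697, 0.001]
contact_force: [0.5, 0.0, -0.2]
width: 0.0851
```

Emit:
drive_tool --pt "0.03 -0.05 0 0" --pt "0.01 -0.05 0 0" --pt "0.0 -0.03 0 0" --pt "0 0 0 0" --pt "0 0 0 0"

```text
clock: 21.92
position: [0.6068, -0.0827, 0.3204]
ee_rot: [-0.0, 0.717, 0.697, 0.0]
contact_force: [0.4, 0.2, 0.1]
width: 0.0851
```

Run:
```python
from h import *
b=snap('wrist','w2');save(b,'w2');s=sensors.get_state();print(s['clock'],s['position'],s['ee_rot'])
for n in 'lever_tip breaker keyhole'.split():
    for d in spotter.landmark_of(n,'wrist'): print(n,round(d['score'],2),np.round(d['point'],3),proj(b,d['point']).round())
for c in('scene','side'):
    im=snap(c,c+'2');save(im,c+'2')
    for n in 'dish0 breaker lever_tip'.split():print(n,[(round(d['score'],2),np.round(d['point'],3).tolist()) for d in spotter.landmark_of(n,c)])
```

```text
21.975 [ 0.60684496 -0.08223753  0.32054941] [-2.53034709e-04  7.16750878e-01  6.97329225e-01  2.56410364e-04]
lever_tip 0.94 [ 0.614 -0.015  0.13 ] [335. 124.]
breaker 0.74 [ 0.612 -0.005 -0.003] [329. 113.]
keyhole 0.96 [ 0.615 -0.207  0.082] [339. 370.]
dish0 [(0.93, [0.444, 0.386, 0.062]), (0.88, [0.456, 0.309, 0.07]), (0.67, [0.464, 0.238, 0.066])]
breaker [(0.67, [0.613, -0.006, -0.001]), (0.58, [0.462, 0.237, 0.065])]
lever_tip [(0.82, [0.615, -0.012, 0.124]), (0.52, [0.484, 0.102, 0.002])]
dish0 [(0.91, [0.456, 0.309, 0.063]), (0.7, [0.458, 0.236, 0.069]), (0.62, [0.446, 0.385, 0.061])]
breaker [(0.89, [0.617, -0.006, -0.004])]
lever_tip [(0.57, [0.614, -0.013, 0.124]), (0.4, [0.496, -0.384, 0.014])]
```

View pics/w2.png

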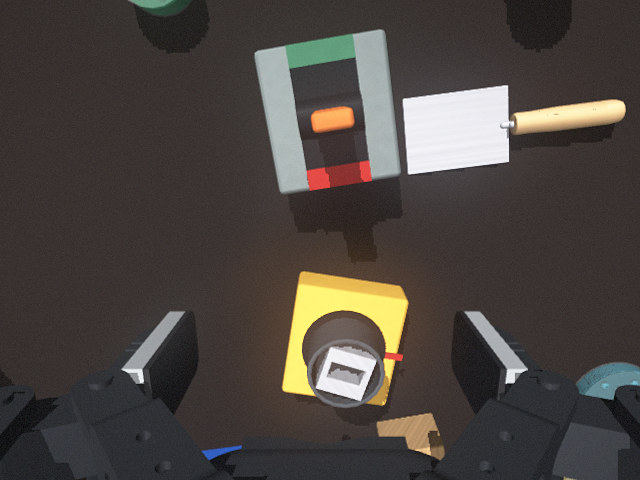

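View pics/side2.png

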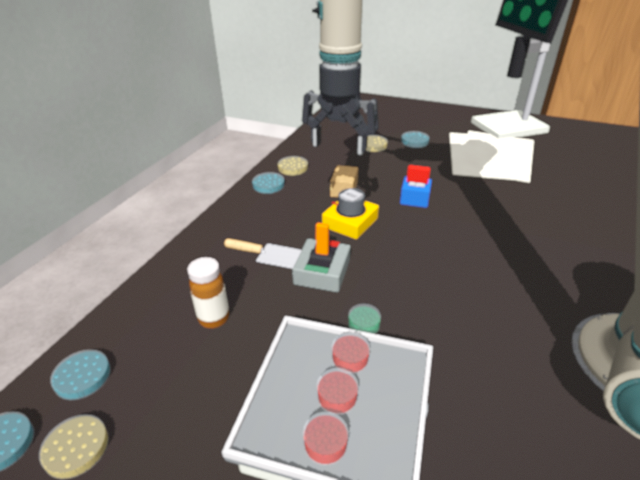

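All three dishes lie flat on the deck (side view, 325,440 / 337,390 / 350,352). In the wrist view the lever is at (332,119), the red mark at (338,176), the green mark at (320,50), and the key slot at (347,371).

Run:
```python
from h import *
b=load('w2'); c=b['color']; h=cv2.cvtColor(c,cv2.COLOR_RGB2HSV)
def rect(m,z,box):
    M=np.zeros(m.shape,'uint8');x0,y0,x1,y1=box;M[y0:y1,x0:x1]=m[y0:y1,x0:x1]
    p=cv2.findContours(M,0,2)[0]; p=max(p,key=cv2.contourArea)[:,0]
    W=np.array([at_z(b,u,v,z)[:2]*1000 for u,v in p],'float32'); return cv2.minAreaRect(W)
print('red',rect((h[...,0]<6)&(h[...,1]>150)&(h[...,2]>100),.045,(290,150,390,200)))
print('green',rect((h[...,0]>60)&(h[...,0]<90)&(h[...,1]>80)&(h[...,2]>60),.045,(270,25,370,75)))
print('lever',rect((h[...,0]<20)&(h[...,1]>150)&(h[...,2]>150),.125,(300,95,370,140)))
print('yellow',rect((h[...,0]>18)&(h[...,0]<32)&(h[...,1]>130)&(h[...,2]>100),.04,(270,260,420,410)))
print('white',rect((h[...,1]<50)&(h[...,2]>170),.082,(312,343,380,403)))
cv2.imwrite('pics/kh.png',cv2.resize(c[330:415,290:420,::-1],None,fx=5,fy=5,interpolation=2))
```

```text
red ((618.5667724609375, -53.93626403808594), (50.05894470214844, 16.415966033935547), 7.516510486602783)
green ((606.5549926757812, 38.046730041503906), (49.85448455810547, 16.337444305419922), 7.418266773223877)
lever ((612.8081665039062, -11.374465942382812), (25.124801635742188, 12.284125328063965), 7.527894496917725)
yellow ((620.5872192382812, -203.2938690185547), (121.08454132080078, 99.13623809814453), 79.26781463623047)
white ((620.3156127929688, -208.48733520507812), (44.21345138549805, 39.48914337158203), 70.59489440917969)
```

View pics/kh.png

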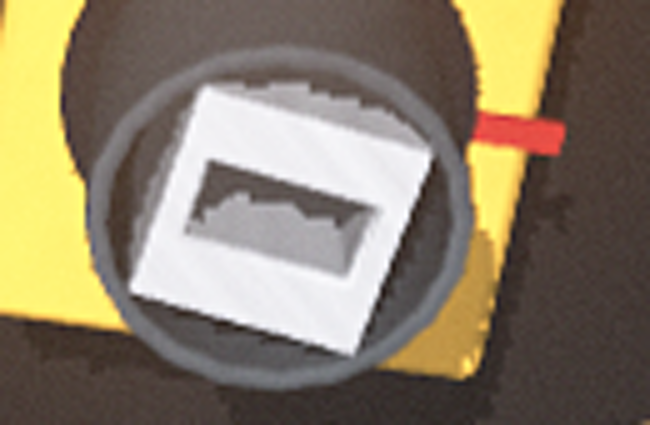

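Emit:
drive_tool --pt "0 0.03 -0.02 4" --pt "0 0.03 -0.02 4" --pt "0 0.03 -0.02 0.5" --pt "0 0.028 -0.02 0" --pt "0 0 0 0" --jaw 0

```text
clock: 23.15
position: [0.6059, 0.0364, 0.2387]
ee_rot: [-0.002, 0.662, 0.749, -0.001]
contact_force: [0.1, 0.2, -0.1]
width: 0.0002
```

The slot's long axis runs about 15° down to the right in the image, so about -18° in world. The lever is next.

Emit:
drive_tool --pt "0 0.003 -0.03 0" --pt "0 0 -0.03 0" --pt "0 0 -0.02 0" --pt "0 0 0 0" --pt "0 0 0 0"

```text
clock: 23.78
position: [0.608, 0.0371, 0.1618]
ee_rot: [0.001, 0.664, 0.748, 0.001]
contact_force: [0.2, 0.6, -0.4]
width: 0.0
```

Emit:
drive_tool --pt "0.002 -0.013 0 0" --pt "0.002 -0.013 0 0" --pt "0.002 -0.013 0 0" --pt "0.002 -0.013 0 0" --pt "0 0 0 0"

```text
clock: 24.4
position: [0.6151, -0.0158, 0.1603]
ee_rot: [0.0, 0.664, 0.748, -0.0]
contact_force: [0.2, 0.3, -0.4]
width: 0.0002
```

Emit:
drive_tool --pt "0.001 -0.005 0 0" --pt "0 -0.003 0 0" --pt "0 -0.002 0 0" --pt "0 0 0 0" --pt "0 0 0 0"

```text
clock: 25.02
position: [0.6161, -0.0243, 0.1605]
ee_rot: [0.0, 0.663, 0.748, -0.0]
contact_force: [-0.5, 2.2, -0.4]
width: 0.0001
```

Emit:
drive_tool --pt "0.001 -0.004 0 0" --pt "0 -0.003 0 0" --pt "0 0 0 0" --pt "0 0 0 0" --pt "0 0 0 0"

```text
clock: 25.65
position: [0.6171, -0.0316, 0.1605]
ee_rot: [0.0, 0.663, 0.748, -0.0]
contact_force: [-0.7, 0.2, -0.2]
width: 0.0001
```

Emit:
drive_tool --pt "0 -0.003 0 0" --pt "0 0 0 0" --pt "0 0 0 0" --pt "0 0 0 0" --pt "0 0 0 0"

```text
clock: 26.28
position: [0.6171, -0.0325, 0.1606]
ee_rot: [-0.001, 0.664, 0.748, 0.001]
contact_force: [-0.1, 6.7, -0.2]
width: 0.0001
```

Run:
```python
from h import *
for c in('side','scene'):
    cams.get_image(c); print([(round(d['score'],2),np.round(d['point'],3).tolist()) for d in spotter.landmark_of('lever_tip',c)])
```

```text
[(0.8, [0.621, -0.063, 0.101])]
[(0.53, [0.622, -0.063, 0.104])]
```

Emit:
drive_tool --pt "-0.001 0.012 0 0" --pt "0 0 0.03 0" --pt "0 0 0.04 0" --pt "0.003 -0.03 0 0" --pt "0.004 -0.04 0 0"

```text
clock: 27.1
position: [0.6233, -0.0922, 0.2315]
ee_rot: [0.001, 0.663, 0.749, 0.0]
contact_force: [0.7, 0.3, 0.8]
width: -0.0002
```

Emit:
drive_tool --pt "0 0 0 0" --pt "0 0 -0.03 0" --pt "0 0 -0.04 0" --pt "0 0 0 0" --pt "0 0 0 0"

```text
clock: 27.72
position: [0.6237, -0.0919, 0.1616]
ee_rot: [0.001, 0.663, 0.748, 0.0]
contact_force: [0.2, 0.0, 0.4]
width: 0.0002
```

Emit:
drive_tool --pt "-0.0025 0.02 0 0" --pt "-0.0025 0.02 0 0" --pt "-0.0025 0.02 0 0" --pt "-0.0025 0.02 0 0" --pt "0 0 0 0"

```text
clock: 28.35
position: [0.6122, -0.0097, 0.1603]
ee_rot: [-0.001, 0.663, 0.749, 0.0]
contact_force: [0.9, -0.5, -0.8]
width: -0.0
```

Emit:
drive_tool --pt "-0.002 0.012 0 0" --pt "-0.001 0.007 0 0" --pt "0 0.003 0 0" --pt "0 0 0 0" --pt "0 0 0 0"

```text
clock: 28.98
position: [0.61, 0.01, 0.1604]
ee_rot: [-0.0, 0.664, 0.748, 0.0]
contact_force: [0.4, -0.4, -1.2]
width: -0.0003
```

Emit:
drive_tool --pt "-0.001 0.004 0 0" --pt "0 0.003 0 0" --pt "0 0.001 0 0" --pt "0 0 0 0" --pt "0 0 0 0"

```text
clock: 29.6
position: [0.6092, 0.0164, 0.1607]
ee_rot: [0.001, 0.663, 0.748, -0.001]
contact_force: [-0.2, -5.6, 1.2]
width: 0.0
```

Emit:
drive_tool --pt "0 0.003 0 0" --pt "0 0 0 0" --pt "0 0 0 0" --pt "0 0 0 0" --pt "0 0 0 0"

```text
clock: 30.22
position: [0.6093, 0.0174, 0.161]
ee_rot: [0.003, 0.663, 0.749, -0.002]
contact_force: [-0.4, -11.4, 2.9]
width: -0.0005
```

Run:
```python
from h import *
for c in('side','scene'):
    cams.get_image(c); print([(round(d['score'],2),np.round(d['point'],3).tolist()) for d in spotter.landmark_of('lever_tip',c)])
```

```text
[(0.68, [0.605, 0.043, 0.104])]
[(0.8, [0.605, 0.044, 0.105]), (0.47, [0.453, 0.31, 0.064])]
```

Emit:
drive_tool --pt "0 -0.012 0 0" --pt "0 0 0.05 0" --pt "-0.005 -0.01 0.05 0" --pt "-0.01 -0.04 0.04 0" --pt "-0.012 -0.05 0 0"

```text
clock: 31.05
position: [0.5835, -0.0913, 0.3046]
ee_rot: [0.003, 0.663, 0.749, 0.003]
contact_force: [-0.7, -1.1, 0.0]
width: 0.0002
```

Emit:
drive_tool --pt "-0.015 -0.05 0 0" --pt "-0.015 -0.05 0 0" --pt "-0.015 -0.05 0 0" --pt "-0.015 -0.05 0 0" --pt "-0.015 -0.05 0 0" --jaw 0.06

```text
clock: 31.68
position: [0.5066, -0.3422, 0.3003]
ee_rot: [-0.0, 0.663, 0.748, 0.001]
contact_force: [0.6, -0.8, -0.6]
width: 0.0599
```

Emit:
drive_tool --pt "-0.01 -0.05 0 0" --pt "0 -0.05 0 0" --pt "0 0 0 0" --pt "0 0 0 0" --pt "0 0 0 0"

```text
clock: 32.3
position: [0.4973, -0.4397, 0.3005]
ee_rot: [-0.0, 0.663, 0.749, 0.001]
contact_force: [-0.1, 0.1, -1.5]
width: 0.0601
```

Run:
```python
from h import *
b=snap('wrist','w3');save(b,'w3');s=sensors.get_state();print(s['clock'],s['position'],s['ee_rot'],s['qpos'])
for n in 'key key_tip stand keyhole'.split():
    for d in spotter.landmark_of(n,'wrist'): print(n,round(d['score'],2),np.round(d['point'],3),proj(b,d['point']).round())
```

```text
32.35 [ 0.49736312 -0.43976734  0.30073604] [-8.84589471e-05  6.62862276e-01  7.48741259e-01  3.49308226e-04] [-8.29039556e-01  4.12567221e-01  1.30425097e+00  6.83625490e-04
  1.42502326e+00 -9.50664940e-01]
key 0.76 [ 0.496 -0.384  0.014] [332. 141.]
stand 0.77 [ 0.5   -0.383 -0.002] [336. 140.]
```

View pics/w3.png

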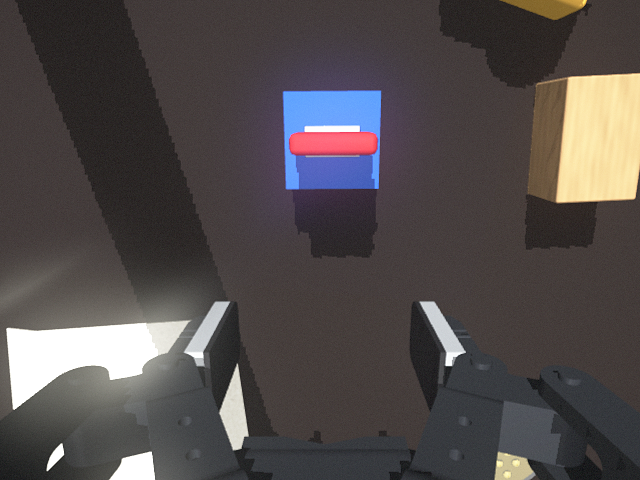

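The key grip is at (333,144), its long axis along image x, so the key's x axis is at about 7° in world. I rotate +90° to close across the 14 mm.

```bash
cat >> h.py <<'E'
def redgrip(im,z,box=(200,40,460,300)):
    h=cv2.cvtColor(im['color'],cv2.COLOR_RGB2HSV)
    m=(((h[...,0]<6)|(h[...,0]>172))&(h[...,1]>170)&(h[...,2]>90)).astype('uint8')
    M=np.zeros_like(m);x0,y0,x1,y1=box;M[y0:y1,x0:x1]=m[y0:y1,x0:x1]
    p=max(cv2.findContours(M,0,2)[0],key=cv2.contourArea)[:,0]
    W=np.array([at_z(im,u,v,z)[:2]*1000 for u,v in p],'float32')
    return cv2.minAreaRect(p)[0],cv2.minAreaRect(W)
E
python3 - <<'E'
from h import *
print(redgrip(load('w3'),.096))
E
```

```text
((358.2551574707031, 150.3634033203125), ((511.3789978027344, -385.1236572265625), (26.38892364501953, 9.121814727783203), 27.635398864746094))
```

Emit:
drive_tool --pt "0 0.008 -0.005 10" --pt "0 0.01 -0.01 10" --pt "0 0.01 -0.01 10" --pt "0 0.01 -0.01 10" --pt "0 0.01 -0.005 10"

```text
clock: 33.17
position: [0.497, -0.3924, 0.26]
ee_rot: [-0.0, 0.282, 0.959, 0.0]
contact_force: [0.1, 0.8, -1.0]
width: 0.06
```

Emit:
drive_tool --pt "0.02 0.005 -0.005 10" --pt "0.02 0.003 -0.005 10" --pt "0.02 0 0 10" --pt "0 0 0 10" --pt "0 0 0 0"

```text
clock: 33.8
position: [0.5573, -0.3848, 0.2504]
ee_rot: [-0.0, -0.059, 0.998, 0.0]
contact_force: [-0.1, -0.5, -0.2]
width: 0.0599
```

Run:
```python
from h import *
b=snap('wrist','w4');save(b,'w4');s=sensors.get_state();print(s['clock'],s['position'],s['ee_rot'],s['qpos'])
p=redgrip(b,.096,(100,20,600,330));print(p)
print(tri(load('w3'),redgrip(load('w3'),.096)[0],b,p[0]))
```

```text
33.85 [ 0.55708089 -0.38492749  0.25052043] [-5.55233815e-05 -5.87247839e-02  9.98274205e-01  9.12010980e-05] [-7.07336317e-01  4.59026178e-01  1.35210061e+00  5.60601319e-05
  1.33067235e+00 -2.39566316e+00]
((339.03265380859375, 136.9725341796875), ((495.34783935546875, -384.4312438964844), (54.285526275634766, 10.477640151977539), 7.1564621925354))
(array([ 0.49750495, -0.38430185,  0.19834074]), np.float64(0.013481659713275642))
```

View pics/w4.png

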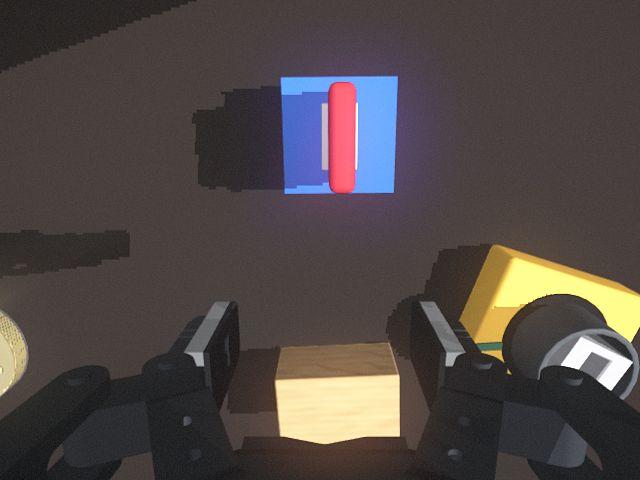

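Key grip at (342,138), vertical in the image and aligned with the pads. The w3 mask was broken by a highlight, so I triangulate again from the pixels read by eye.

Run:
```python
from h import *
a,b=load('w3'),load('w4')
print(tri(a,(333.5,143.5),b,(342.3,138)), at_z(a,333.5,144,.096), at_z(b,342.3,138,.096))
print(b['t'],(-np.array(b['R']).T@np.array(b['t'])))
```

```text
(array([ 0.49522749, -0.38282598,  0.09439579]), np.float64(0.0008870658837959384)) [ 0.49566754 -0.38305685  0.096     ] [ 0.49474488 -0.38290673  0.096     ]
[ 0.44799583 -0.50921258  0.19143208] [ 0.48926849 -0.39275615  0.32094066]
```

Emit:
drive_tool --pt "-0.02 0 0 0" --pt "-0.02 0 0 0" --pt "-0.02 0.001 -0.02 0" --pt "0 0 -0.02 0" --pt "0 0 0 0"

```text
clock: 34.48
position: [0.4959, -0.3836, 0.2094]
ee_rot: [-0.001, -0.059, 0.998, 0.001]
contact_force: [-0.2, 0.3, 0.2]
width: 0.0601
```

Emit:
drive_tool --pt "0 0.001 -0.025 0" --pt "0 0 -0.025 0" --pt "0 0 -0.025 0" --pt "0 0 0 0" --pt "0 0 0 0"

```text
clock: 35.1
position: [0.4978, -0.3839, 0.1369]
ee_rot: [0.001, -0.06, 0.998, -0.001]
contact_force: [-0.1, -0.6, -0.3]
width: 0.06
```

Emit:
drive_tool --pt "0 0 0 0" --pt "0 0 0 0" --pt "0 0 0 0" --pt "0 0 0 0" --pt "0 0 0 0" --jaw 0.005 --force 60

```text
clock: 35.72
position: [0.4974, -0.3836, 0.1363]
ee_rot: [0.001, -0.06, 0.998, -0.001]
contact_force: [-0.1, 1.1, 6.3]
width: 0.0132
```

Emit:
drive_tool --pt "0 0 0 0" --pt "0 0 0.005 0" --pt "0 0 0.015 0" --pt "0 0 0.02 0" --pt "0 0 0 0"

```text
clock: 36.35
position: [0.4979, -0.3841, 0.1776]
ee_rot: [0.001, -0.06, 0.998, -0.002]
contact_force: [-0.2, 0.1, -1.3]
width: 0.0132
```

Emit:
drive_tool --pt "0 0 0.04 0" --pt "0.02 0.015 0.04 -5" --pt "0.03 0.03 0.02 -5" --pt "0.03 0.03 0 -5" --pt "0.03 0.03 0 -5"

```text
clock: 36.98
position: [0.6076, -0.2773, 0.2753]
ee_rot: [-0.0, 0.116, 0.993, 0.0]
contact_force: [0.7, 0.5, -0.9]
width: 0.0134
```

Emit:
drive_tool --pt "0.03 0.03 0 -5" --pt "0.03 0.02 0 0" --pt "0.01 0 0 0" --pt "0 0 0 0" --pt "0 0 0 0"

```text
clock: 37.6
position: [0.676, -0.2292, 0.2751]
ee_rot: [-0.001, 0.158, 0.987, -0.0]
contact_force: [-0.8, -0.4, -0.6]
width: 0.0135
```

Run:
```python
from h import *
b=snap('wrist','w5');save(b,'w5');s=sensors.get_state();print(s['clock'],s['position'],s['ee_rot'],s['qpos'])
for n in 'keyhole key_tip'.split():
    for d in spotter.landmark_of(n,'wrist'): print(n,round(d['score'],2),np.round(d['point'],3),proj(b,d['point']).round())
print(proj(b,[.62,-.21,.082]))
```

```text
37.65 [ 0.67597315 -0.22922753  0.2753667 ] [-5.14900351e-04  1.58149069e-01  9.87415111e-01 -7.38595544e-05] [-4.24151087e-01  5.02022703e-01  1.21603815e+00 -4.17052929e-04
  1.42448684e+00 -1.67725467e+00]
keyhole 0.67 [ 0.616 -0.208  0.083] [327. 134.]
keyhole 0.55 [ 0.5   -0.386 -0.003] [53. 55.]
key_tip 0.46 [ 0.767 -0.015  0.   ] [604. 235.]
[325.88927794 141.0616013 ]
```

View pics/w5.png

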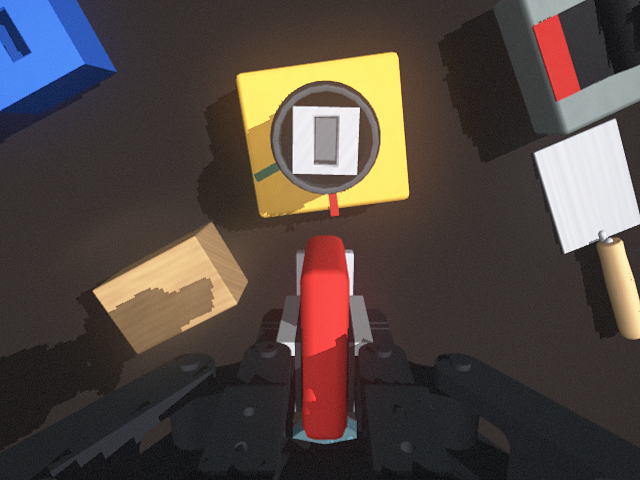

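The slot is at (326,141), upright in the image and parallel to the held key (325,240–438). I triangulate the slot and check the key's offset in the grip.

Run:
```python
from h import *
a,b=load('w2'),load('w5')
print(tri(a,(346,373.8),b,(326,140.5)))
print(at_z(a,346,373.8,.082).round(4), at_z(b,326,140.5,.082).round(4))
g=cv2.cvtColor(b['color'],cv2.COLOR_RGB2GRAY)
# slot rectangle inside the white square
m=((g<190)).astype('uint8');M=np.zeros_like(m);M[110:172,298:354]=m[110:172,298:354]
p=max(cv2.findContours(M,0,2)[0],key=cv2.contourArea)[:,0]
W=np.array([at_z(b,u,v,.082)[:2]*1000 for u,v in p],'float32');print('slot',cv2.minAreaRect(p.astype('float32')),cv2.minAreaRect(W))
T=np.array([.676,-.2292,.2753]);th=np.deg2rad(-18.2);k=np.array([np.cos(th),np.sin(th),0])
for z in(.040,.085):
  for s in(-.028,.028): print(z,s,proj(b,T+s*k-[0,0,z]).round(1))
for s in(-.020,.02): print('collar',s,proj(b,T+s*k-[0,0,.085]).round(1))
print('blade tip at -.126',proj(b,T-.012*k-[0,0,.126]).round(1))
h=cv2.cvtColor(b['color'],cv2.COLOR_RGB2HSV)
m=(((h[...,0]<6)|(h[...,0]>172))&(h[...,1]>150)&(h[...,2]>60));r=np.where(m[:,325])[0];r=r[r>225];print(r.min(),r.max())
```

```text
(array([ 0.6199348 , -0.20982673,  0.08290365]), np.float64(0.00050716258321684))
[ 0.6202 -0.2104  0.082 ] [ 0.6197 -0.2098  0.082 ]
slot ((326.4999694824219, 140.5), (24.999996185302734, 48.99999237060547), 0.0) ((619.9378662109375, -209.6891632080078), (14.731663703918457, 28.436960220336914), 71.44647216796875)
0.04 -0.028 [324.7 279. ]
0.04 0.028 [324.6 450.7]
0.085 -0.028 [324.6 237.4]
0.085 0.028 [324.6 370.3]
collar -0.02 [324.6 257.9]
collar 0.02 [324.6 352.7]
blade tip at -.126 [324.6 248.3]
235 438
```

Emit:
drive_tool --pt "-0.02 0.007 -0.01 -0.4" --pt "-0.02 0.007 -0.01 0" --pt "-0.014 0.0047 -0.015 0" --pt "0 0 -0.015 0" --pt "0 0 0 0"

```text
clock: 38.38
position: [0.6227, -0.2098, 0.2243]
ee_rot: [-0.001, 0.161, 0.987, 0.0]
contact_force: [-0.3, 0.4, -1.6]
width: 0.0133
```

Emit:
drive_tool --pt "0 0 0 0" --pt "0 0 0 0" --pt "0 0 0 0" --pt "0 0 0 0" --pt "0 0 0 0"

```text
clock: 39.0
position: [0.6231, -0.2095, 0.2256]
ee_rot: [0.0, 0.161, 0.987, 0.0]
contact_force: [-0.3, -0.8, 0.0]
width: 0.013
```

Run:
```python
from h import *
s=sensors.get_state();print(s['position'],s['ee_rot'])
a=snap('side','side3')
q=proj(a,[.62,-.21,.1]).astype(int);print(q)
cv2.imwrite('pics/side3c.png',cv2.resize(cv2.imread('pics/side3.png')[q[1]-60:q[1]+40,q[0]-65:q[0]+65],None,fx=5,fy=5,interpolation=2))
```

```text
[ 0.62309796 -0.2095299   0.22557069] [1.11547796e-04 1.60886443e-01 9.86972917e-01 1.74940274e-05]
[351 188]
```

View pics/side3c.png

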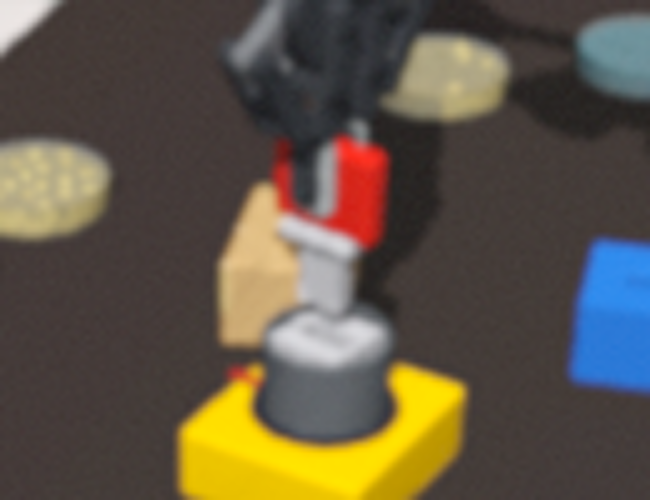

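The key hangs upright above the slot (crop 327,300 over 325,330). I lower it gently and check the force.

Emit:
drive_tool --pt "-0.001 -0.001 -0.008 0" --pt "0 0 -0.005 0" --pt "0 0 -0.004 0" --pt "0 0 -0.004 0" --pt "0 0 0 0"

```text
clock: 39.67
position: [0.6219, -0.2105, 0.204]
ee_rot: [-0.0, 0.161, 0.987, 0.0]
contact_force: [0.1, 0.4, -0.1]
width: 0.0137
```

Emit:
drive_tool --pt "0 0 -0.003 0" --pt "0 0 0 0" --pt "0 0 -0.002 0" --pt "0 0 0 0" --pt "0 0 0 0"

```text
clock: 40.3
position: [0.622, -0.2106, 0.1995]
ee_rot: [0.0, 0.161, 0.987, 0.0]
contact_force: [0.1, -0.6, -0.9]
width: 0.0136
```

It's in the slot with no resistance (tip about 9 mm deep). I go on down.

Emit:
drive_tool --pt "0 0 -0.006 0" --pt "0 0 -0.006 0" --pt "0 0 -0.006 0" --pt "0 0 -0.004 0" --pt "0 0 0 0"

```text
clock: 40.92
position: [0.6218, -0.2105, 0.1769]
ee_rot: [-0.0, 0.161, 0.987, 0.0]
contact_force: [0.7, -0.3, -0.9]
width: 0.013
```

Emit:
drive_tool --pt "0 0 -0.002 0" --pt "0 0 -0.001 0" --pt "0 0 -0.001 0" --pt "0 0 0 0" --pt "0 0 0 0"

```text
clock: 41.55
position: [0.622, -0.2106, 0.1736]
ee_rot: [0.0, 0.161, 0.987, 0.0]
contact_force: [-1.3, 0.2, -0.6]
width: 0.0131
```

Emit:
drive_tool --pt "0 0 -0.001 0" --pt "0 0 -0.001 0" --pt "0 0 -0.001 0" --pt "0 0 0 0" --pt "0 0 0 0"

```text
clock: 42.18
position: [0.6221, -0.2106, 0.1732]
ee_rot: [0.001, 0.161, 0.987, -0.0]
contact_force: [-3.5, 0.9, 11.8]
width: 0.0135
```

Emit:
drive_tool --pt "0 0 -0.001 0" --pt "0 0 -0.001 0" --pt "0 0 0 0" --pt "0 0 0 0" --pt "0 0 0 0"

```text
clock: 42.8
position: [0.6221, -0.2105, 0.1732]
ee_rot: [0.001, 0.161, 0.987, -0.0]
contact_force: [-6.1, 1.1, 19.7]
width: 0.0131
```

Emit:
drive_tool --pt "0 0 0.002 0" --pt "0 0 0 -5" --pt "0 -0.0005 0 -8" --pt "0 0 0 -8" --pt "0 0 0 -8"

```text
clock: 43.42
position: [0.6219, -0.2114, 0.1732]
ee_rot: [0.001, 0.405, 0.914, -0.0]
contact_force: [-3.7, 0.3, 12.2]
width: 0.0129
```

Emit:
drive_tool --pt "-0.0005 -0.0005 0 -8" --pt "0 0 0 -8" --pt "-0.0005 0 0 -8" --pt "0 0 0 0" --pt "0 0 0 0"

```text
clock: 44.05
position: [0.6212, -0.212, 0.1732]
ee_rot: [0.001, 0.584, 0.811, -0.0]
contact_force: [-2.8, 0.0, 11.9]
width: 0.0132
```

Run:
```python
from h import *
s=sensors.get_state();print(s['position'],s['ee_rot'],s['moment'],s['contact_force'],np.rad2deg(2*np.arctan2(s['ee_rot'][2],s['ee_rot'][1]))-90,s['qpos'])
```

```text
[ 0.62119715 -0.2119513   0.17324982] [ 1.30788530e-03  5.84418822e-01  8.11451126e-01 -2.03993507e-05] [0.12557032 0.58859902 0.0077207 ] [-2.78244551  0.02296129 11.92923064] 18.476043269447842 [-4.34506196e-01  4.84587593e-01  1.51175797e+00 -5.86093788e-04
  1.14268598e+00 -7.56731348e-01]
```

Emit:
drive_tool --pt "0 0 0 -3" --pt "0 0 0 -3" --pt "0 0 0 0" --pt "0 0 0 0" --pt "0 0 0 0"

```text
clock: 44.68
position: [0.6211, -0.212, 0.1733]
ee_rot: [0.001, 0.626, 0.78, -0.0]
contact_force: [-3.2, 0.2, 11.1]
width: 0.0131
```

```bash
cat > m.py <<'E'
from h import *
s=sensors.get_state();print(s['moment'].round(3),s['contact_force'].round(1),np.rad2deg(2*np.arctan2(s['ee_rot'][2],s['ee_rot'][1]))-90)
E
python3 m.py
```

```text
[ 0.123  0.682 -0.037] [-3.2  0.2 11.1] 12.483679989689605
```

Emit:
drive_tool --pt "0 0 0 -3" --pt "0 0 0 0" --pt "0 0 0 0" --pt "0 0 0 0" --pt "0 0 0 0"

```text
clock: 45.3
position: [0.6213, -0.212, 0.1733]
ee_rot: [0.001, 0.646, 0.763, 0.0]
contact_force: [-2.3, -0.7, 11.2]
width: 0.0134
```

```bash
python3 m.py
```

```text
[ 0.143  0.584 -0.004] [-2.3 -0.7 11.2] 9.479935365699731
```

Emit:
drive_tool --pt "0 0 0 -3" --pt "0 0 0 -2" --pt "0 0 0 0" --pt "0 0 0 0" --pt "0 0 0 0"

```text
clock: 45.92
position: [0.6213, -0.212, 0.1733]
ee_rot: [0.001, 0.679, 0.734, 0.0]
contact_force: [-2.8, 0.2, 11.3]
width: 0.0137
```

```bash
python3 m.py
```

```text
[ 0.065  0.629 -0.015] [-2.8  0.2 11.3] 4.49052167292777
```

Emit:
drive_tool --pt "0 0 0 -3" --pt "0 0 0 0" --pt "0 0 0 0" --pt "0 0 0 0" --pt "0 0 0 0"

```text
clock: 46.55
position: [0.6208, -0.2119, 0.1733]
ee_rot: [0.001, 0.698, 0.716, -0.0]
contact_force: [-3.1, 1.1, 12.3]
width: 0.0133
```

```bash
python3 m.py
```

```text
[ 0.165  0.769 -0.019] [-3.1  1.1 12.3] 1.4890712907466224
```

Emit:
drive_tool --pt "0 0 0 -3" --pt "0 0 0 0" --pt "0 0 0 0" --pt "0 0 0 0" --pt "0 0 0 0"

```text
clock: 47.18
position: [0.6204, -0.2117, 0.1732]
ee_rot: [0.0, 0.716, 0.698, -0.0]
contact_force: [-4.1, 0.0, 11.7]
width: 0.0133
```

```bash
python3 m.py
python3 - <<'E'
from h import *
a=snap('scene','sc4'); q=proj(a,[.62,-.21,.1]).astype(int)
b=snap('wrist','w6')
A=cv2.resize(cv2.imread('pics/sc4.png')[q[1]-50:q[1]+40,q[0]-60:q[0]+60],None,fx=4,fy=4,interpolation=2)
B=cv2.resize(cv2.imread('pics/w6.png'),(480,360))
cv2.imwrite('pics/c4.png',np.vstack([A[:240],B]))
E
```

```text
[0.217 0.92  0.318] [-4.1  0.  11.7] -1.4443850530727502
```

View pics/c4.png

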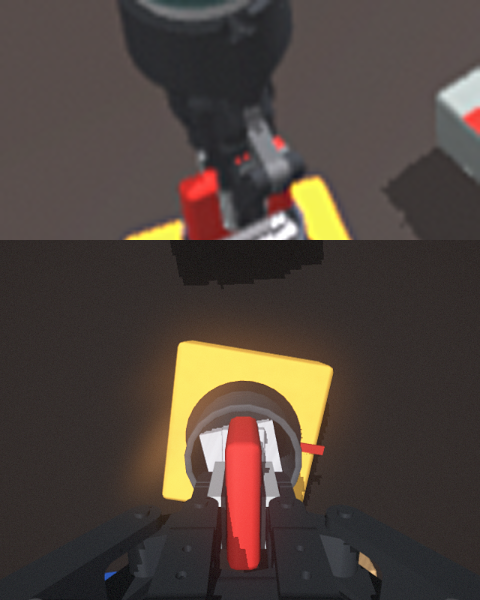

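The moment about z jumped to 0.32 N m after about 73° of turn (61° plus play), so the barrel is at its stop. The key is seated with its collar on the barrel (wrist 245,490). I release it.

Emit:
drive_tool --pt "0 0 0 0" --pt "0 0 0 0" --pt "0 0 0 0" --pt "0 0 0 0" --pt "0 0 0 0" --jaw 0.06

```text
clock: 47.9
position: [0.621, -0.2116, 0.1702]
ee_rot: [-0.0, 0.716, 0.698, -0.0]
contact_force: [0.3, -0.1, -0.5]
width: 0.0599
```

Emit:
drive_tool --pt "0 0 0.02 0" --pt "0 0 0.04 0" --pt "0 -0.01 0.05 0" --pt "0 -0.03 0.03 0" --pt "0 -0.03 0 0"

```text
clock: 48.52
position: [0.6222, -0.2826, 0.3146]
ee_rot: [0.004, 0.716, 0.698, 0.001]
contact_force: [-0.3, -0.2, -1.1]
width: 0.0599
```

Run:
```python
from h import *
s=sensors.get_state();print(s['clock'],s['position'],s['contact_force'])
for c in('wrist','scene','side'):
    im=snap(c,c+'9');save(im,c+'9')
    for n in 'dish0 lever_tip keyhole key key_tip green_dish'.split():print(c,n,[(round(d['score'],2),np.round(d['point'],3).tolist()) for d in spotter.landmark_of(n,c)][:4])
```

```text
48.525 [ 0.62215529 -0.28255196  0.31455787] [-0.29825149 -0.18989516 -1.12217279]
wrist dish0 []
wrist lever_tip []
wrist keyhole []
wrist key [(0.95, [0.618, -0.211, 0.052])]
wrist key_tip []
wrist green_dish [(0.24, [0.618, -0.214, 0.049])]
scene dish0 [(0.9, [0.461, 0.234, 0.065]), (0.69, [0.441, 0.383, 0.06]), (0.56, [0.453, 0.307, 0.065]), (0.49, [0.614, -0.007, -0.002])]
scene lever_tip [(0.66, [0.606, 0.045, 0.102])]
scene keyhole [(0.81, [0.622, -0.21, 0.082])]
scene key [(0.58, [0.622, -0.21, 0.048])]
scene key_tip [(0.69, [0.618, -0.21, 0.048]), (0.56, [0.457, 0.31, -0.0]), (0.3, [0.622, -0.21, 0.048])]
scene green_dish [(0.85, [0.486, 0.107, 0.002]), (0.68, [0.62, -0.21, 0.082])]
side dish0 [(0.83, [0.464, 0.236, 0.066]), (0.83, [0.455, 0.309, 0.063]), (0.71, [0.446, 0.382, 0.064])]
side lever_tip [(0.61, [0.447, 0.387, 0.063]), (0.44, [0.608, 0.045, 0.103])]
side keyhole [(0.81, [0.623, -0.215, 0.079])]
side key [(0.49, [0.621, -0.209, 0.049]), (0.37, [0.48, 0.107, 0.001])]
side key_tip [(0.85, [0.618, -0.212, 0.047]), (0.61, [0.617, -0.006, -0.003])]
side green_dish [(0.92, [0.482, 0.103, 0.002]), (0.43, [0.456, 0.312, 0.06]), (0.2, [0.445, 0.384, 0.061])]
```

View pics/wrist9.png

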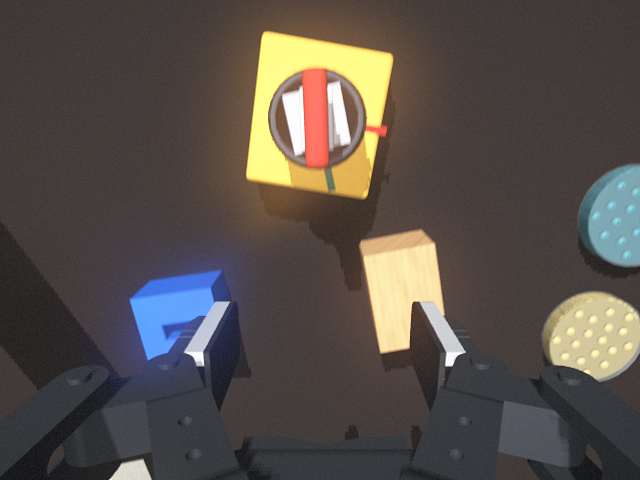

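View pics/scene9.png

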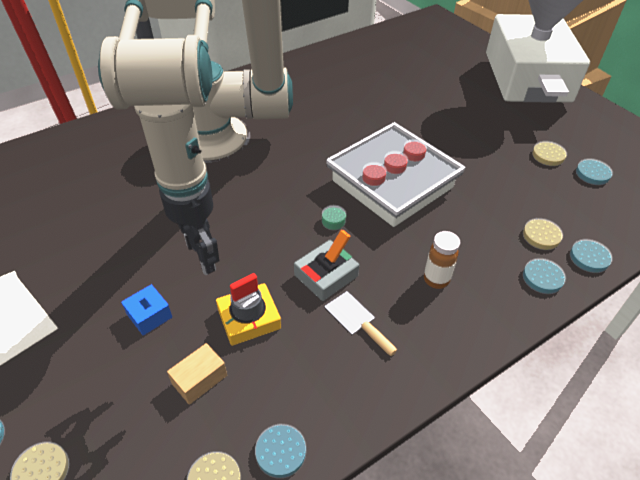

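Final pictures: dishes on the deck at (374,174), (396,161) and (415,149), and the lever leaning to green at (338,243). The key stands home in the barrel at (315,118), with the barrel plate turned about 60° from where it started, at its stop. Green dish, jar, carton and spatula have not moved.

Emit:
drive_tool --pt "0 0 0 0" --pt "0 0 0 0" --pt "0 0 0 0" --pt "0 0 0 0" --pt "0 0 0 0"

```text
clock: 50.2
position: [0.621, -0.2816, 0.3105]
ee_rot: [0.0, 0.716, 0.698, 0.0]
contact_force: [0.6, -0.7, -0.1]
width: 0.0599
```

```bash
python3 -c "
from h import *
print(manip.sign_off())"
```

```text
the job is handed in; nothing more can be done
None
```

The job is done and handed in at about 50 s. I put the three red dishes that were present in a row on the deck, then pushed the breaker lever to off and threw it to on. Last, I pushed the key home, turned it clockwise to its stop and left it there.

**Last checks:**
- **Dishes:** all three lie on the deck within about 77 mm of its centre, and they read 60–66 mm high against the deck's 65 mm.
- **Lever:** it met resistance at both ends (6.7 N at off, 11.4 N at on). The spotter then put its tip at about +0.66 rad.
- **Key:** the tip reads about 34 mm deep and within about 5 mm of the keyhole axis (limit 6 mm). Spotter readings are good to about 4 mm.
- **Barrel:** the turning moment jumped to 0.32 N m at the end of the turn, which I took as the stop. I could not read the barrel angle directly; from the picture it is about 1.2 rad, give or take 0.1.
- **Left alone:** the green dish reads the same place as at the start. The jar, carton and spatula look unmoved in the last picture. The robot was clear of everything.

**Checks that failed or disagreed:**
- **Key image mask:** one was broken by a highlight and gave a wrong position. I measured again from pixels read by eye, which gave 94 mm against the expected 96 mm.
- **Lid detector:** it missed the third dish at close range, so I used the spotter's position.
- **Dish heights:** the first triangulations came out low, at 1–3 mm from the fixed cameras and 13–16 mm from the wrist camera, against a 28 mm lid. I placed the dishes by their x and y readings and took the grasp height from the given 28 mm.

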